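Click the spice-rack divider into its stop

TASK

Close off the jar bay of the spice rack: use the fingertips to push the white divider along its rail towards the jars until its roller drops into the notch of the green clip, and leave it seated there, not past it. Only push the divider, never grip or force it, and do not disturb the two spice jars, the salt shaker or the mug. Finish with the hand clear of everything.

Things in the scene. Friction and masses are not known exactly. Their poses are not given: they have to be found in the camera images.
- rack: Fixed wooden rack, 380 mm long (y), 130 mm deep (x). Origin: worktop under the tray's middle. x points away from the robot, to the 45 mm high back board; y runs along the rail from the open end (right) to the jars and 75 mm end board (left). Tray floor 15 mm up. The aluminium rail (16 mm wide, top 26 mm up) runs along the front at x = -65 mm. The rack is turned by up to 0.25 rad.
- click_clip: Green clip, 46 mm long, fixed on the rail, elsewhere along it each time; axes as the rack's. Origin: on the worktop below the bottom of its notch (white line on its front). Before the notch (-y, where the divider comes from) a low round hump begins 21 mm and has its crest 10 mm from the notch; past it (+y) a higher, steeper hump has its crest at 10 mm. Only the roller touches it.
- divider_pointer (a point): Point of the divider at its black pointer line, at the middle of the rail's width, 26 mm above the worktop; axes as the rack's. When the divider is seated this point is directly over the origin of the green clip (its y in the clip's frame is 0).
- push_spot (a point): A good place to push (along rack +y): middle of the width of the divider's right face, the face away from the jars, 100 mm above the worktop. The upright white plate is 98 mm wide (rack x), 8 mm thick (y), from 16 to 125 mm above the worktop. From divider_pointer this spot is 63 mm along rack +x and 4 mm along -y. Above 60 mm nothing stands on this side of it.
- divider (a joint): Divider's slide along the rail (m), growing to the jars, 0 to 0.20; starts at 0 to 0.04, 45 to 155 mm short of the notch. Friction about 1 N; it stays where left. On the clip a sprung roller climbs the first hump (6 to 8 N at its foot), then the divider snaps forward by itself for the last 5 mm into the notch and the push force drops to nothing. Going past takes about 13 N. Seated, it stays put.
- spice_a_mid (a point): Spice jar A, loose, 41 mm across, 105 mm tall, dark cap; point on its axis 50 mm above its foot. It stands in the tray beyond the clip; the three stand in any order in a row.
- spice_b_mid (a point): Spice jar B, loose, 41 mm across, 105 mm tall, dark cap; point on its axis 50 mm above its foot.
- salt_shaker_mid (a point): Salt shaker, loose, glass with grey cap, 44 mm across, 90 mm tall; point on its axis 50 mm above its foot.
- mug_b: Blue-grey mug, loose, 89 mm across, 125 mm with its handle, 99 mm tall, standing on the worktop to the left of the rack; origin at the centre of its underside.
Not all that is in view belongs to the job. Of the things shaped like the click_clip, the green one is meant.

How it is judged:
On the way, in this order (a step that is already met when the one before it is completed fails the run):
1. the fingers push the divider while it is still at least 25 mm short of the notch (contact force between the fingers and divider above 0.3 N and y of divider_pointer in the frame of click_clip below -0.025 m), for 0.1 s.
2. the divider has dropped into the notch (y of divider_pointer in the frame of click_clip between -0.003 and 0.003 m), for 0.2 s.
At the end, for the whole second after the job is handed in: The divider's pointer is within 3 mm of the clip's notch along the rail and at rest; the spice jars and the salt shaker stand upright within 12 mm of where they were, the mug within 20 mm (all of step 2 and velocity of joint divider between -0.01 and 0.01 m/s and distance of each of spice_a_mid, spice_b_mid, salt_shaker_mid from where it was at the start of the episode below 0.012 m and angle between each of spice_a_mid, spice_b_mid, salt_shaker_mid's own z axis and vertical below 0.1 rad and distance of mug_b from where it was at the start of the episode below 0.02 m); the robot touches nothing.
It fails at once if the divider runs more than 14 mm past the notch (y of divider_pointer in the frame of click_clip above 0.014 m).
It fails at once if the divider is gripped or forced (contact forces between fingers and divider above 35 N in sum) (contact force between the fingers and divider above 35 N).
It fails at once if a spice jar or the salt shaker is knocked, tipped or lifted (distance of any of spice_a_mid, spice_b_mid, salt_shaker_mid from where it was at the start of the episode above 0.02 m or angle between any of spice_a_mid, spice_b_mid, salt_shaker_mid's own z axis and vertical above 0.3 rad).
It fails at once if the mug is moved or lifted (distance of mug_b from where it was at the start of the episode above 0.03 m).
It also fails if it takes over 42 s, if anything falls off the work surface, if the arm or the gripper's body presses on something with over 40 N, if the wrist force passes 120 N, or if a joint passes its speed limit or range.

ROBOT

A 7-joint arm with a two-finger parallel gripper is mounted at the origin on a cart in front of the work surface, level with it; the furniture and walls round the work are solid. World frame = base frame: x ahead of the robot, y to its left, z up, the work surface at z = 0. Lengths are in m, angles in rad, forces in N, time in s.
With the tool pointing down it reaches from about 0.375 to 0.925 m from the base axis. Payload 3.1 kg.
Tool frame: the origin (TCP) lies midway between the tips of the shut fingers; the grasp point (between the pads) lies 19 mm behind it; z points along the fingers, x is the direction in which the jaws open and shut, and the axes are right-handed (so a half turn about z gives the same grasp; the last joint's range is limited). The gripper opens to 85 mm and grips with 20 to 120 N. Pads are 22 mm wide; open, the fingers measure 114 mm over their backs; the gripper's body (76 mm by 85 mm) begins 54 mm behind the grasp point. The pads swing forward as they close: fully open they stand 13 mm farther back than shut.
Start: joints at [1.086, 0.383, 0.044, 1.598, -0.018, 1.161, -0.05], TCP at [0.245, -0.602, 0.231] pointing down, gripper open.
Joint ranges: [-2.61, 2.61], [-0.41, 2.15], [-1.48, 1.57], [0, 2.5], [-1.57, 4.71], [0.05, 1.97], [-2.85, 2.85]. Speed limits (rad/s): [2.79, 2.79, 3.14, 3.14, 3.14, 3.14, 3.14].

INTERFACE

Orientations are given as a rotation vector (axis times angle).
In Python, from rig import arm, effector, solver, monitor, optics, workorder, finder gives the robot as it stands. Calls block until the motion is done:
- arm.move_pose(position, orientation): joint-space move of the TCP to a pose.
- arm.line_to(position, rot=None, rate=0.15, force_limit=None): straight line of the TCP; rot=None keeps the orientation; rate is the mean speed in m/s. With force_limit (N) it stops when the force on the tool has changed by that much, and returns True; else False.
- arm.move_joints(angles): joint-space move.
- effector.move_gripper(opening): finger opening in m; the grip force is fixed at half the most; returns when the fingers have stopped.
- arm.wait(seconds).
- solver.inverse_kinematics(position, orientation): joint angles nearest the present ones, or None.
- monitor.get_obs(): the state.
- optics.read_camera(name): name is "side" or "top"; returns (picture, depth): 480x640x3 uint8, blue, green, red; 480x640 float32, m along the optical axis (not along the pixel's ray), 0 where there is no reading.
- optics.camera_info(name): a dict with "fx", "fy", "cx", "cy" (pixels), "D" ([k1, k2, p1, p2, k3] as OpenCV has them; the pictures are not rectified), "eye" and "orientation" of the camera in the world. Camera axes: x right, y down, z forward; pixel columns grow to the right and rows downward; lengths in m; the calibration is good to about 2 mm. A picture is of the moment at which its call begins. camera_info takes no time and is no camera call.
A pose or a line that the arm cannot do raises arm.MotionError and nothing moves.
- workorder.close_job(): hands the job in, once; it reports no verdict.
Trained networks look in the newest picture that a camera, given by its name, has taken for a name from the list of things; names that differ only in an ending like _2 or _b are one class to them, and where a whole thing is asked for, a point or a joint stands for the part that bears it (a point fixed in the world has none). Each returns a list of dicts, best first, with "confidence" (0 to 1); they miss things now and then, are a little off and sometimes report something else, mostly with a low value. They report only what shows in the picture. A call takes as long as a camera call. They do not tell look-alikes from the thing itself.
- finder.outline_of(camera, query): "pixels" (480x640 bool, what is visible of it) and "bbox" ([left, top, width, height] in pixels, round what is visible of it).
The state is a dict: "t": time; "joints": joint angles; "joint_velocities": joint speeds; "tau": joint torques, N m; "eef_pos": TCP position; "eef_rot": TCP orientation; "force": force on the tool from outside, world axes, zero at the start; "ft_torque": the same for the moment, N m; "width": finger opening in m.
Only numpy, scipy, OpenCV 4.12 (cv2) and the standard library are available. Lean on these libraries where they do the work, as an engineer would, in place of code of your own. Each camera call takes 0.05 s, during which the arm holds its last target.

## Working session

There is one attempt and no reset: what is moved stays moved. The work goes in short steps, each a Python script; the robot and the scene stay as the last script left them, time stands still between calls to the robot, and variables do not carry over. Pictures are saved under pics/ and viewed, and the job is handed in when it is done.

```bash
ls; mkdir -p pics
python3 - <<'E'
from rig import arm, effector, solver, monitor, optics, workorder, finder
import cv2, numpy as np
for c in ("top","side"):
    p,d=optics.read_camera(c); cv2.imwrite(f"pics/{c}0.png",p); np.save(f"{c}0.npy",d)
    print(c,optics.camera_info(c))
    for q in ("click_clip","divider","rack"):
        for r in finder.outline_of(c,q): print(c,q,r["confidence"],r["bbox"])
o=monitor.get_obs(); print(o["t"],o["eef_pos"],o["eef_rot"],o["force"],o["width"])
E
```

```text
pics
top {'fx': 525.0375873173151, 'fy': 525.0375873173151, 'cx': 324.7183609973282, 'cy': 235.23190576552844, 'D': array([0.00237115, 0.        , 0.        , 0.        , 0.        ]), 'eye': array([0.25870518, 0.01831255, 1.11511502]), 'orientation': array([-2.0549074 ,  2.17339302, -0.22883378])}
top click_clip 0.77 [412.2, 264.8, 20.1, 14.8]
top click_clip 0.63 [265.3, 273.6, 18.7, 9.4]
top divider 0.69 [464.5, 195.9, 45.2, 67.0]
top rack 0.8 [316.6, 193.5, 198.1, 105.3]
side {'fx': 453.5838960419066, 'fy': 453.5838960419066, 'cx': 320.90592799698044, 'cy': 248.67537893070872, 'D': array([-0.00130339,  0.        ,  0.        ,  0.        ,  0.        ]), 'eye': array([-0.19249578,  0.27667003,  0.68955504]), 'orientation': array([-1.41320523,  2.04077883, -0.98304209])}
side click_clip 0.87 [266.7, 302.1, 24.0, 23.2]
side click_clip 0.85 [265.0, 271.4, 23.9, 19.7]
side click_clip 0.52 [407.1, 267.1, 18.4, 23.0]
side divider 0.78 [426.9, 198.0, 54.7, 57.1]
side rack 0.57 [313.1, 193.8, 172.6, 126.1]
0.4 [ 0.24517201 -0.60186331  0.23106762] [-2.60687864e+00  1.75286479e+00  4.96641714e-04] [-0.05266751 -0.63961696  0.16367891] 0.08517227269527045
```

View pics/top0.png

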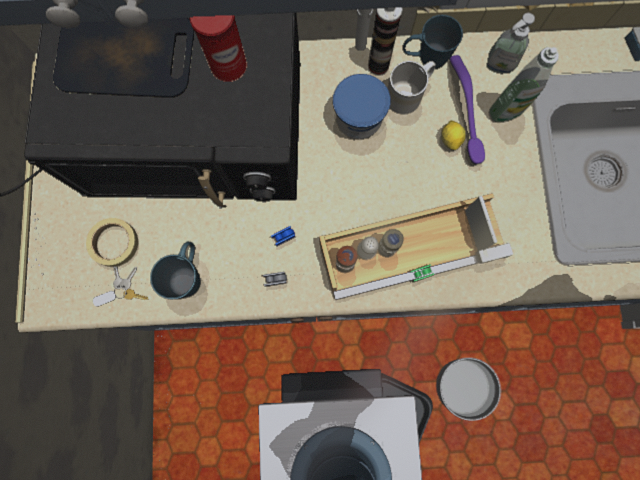

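View pics/side0.png

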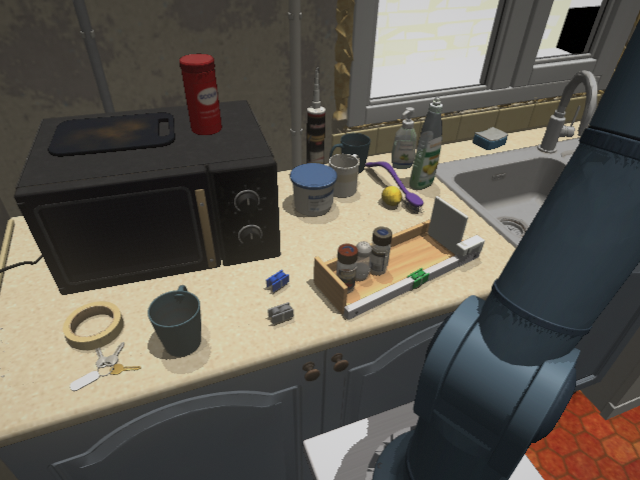

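Run:
```python
import cv2
p=cv2.imread("pics/top0.png")[180:320,300:520];cv2.imwrite("pics/topc.png",cv2.resize(p,None,fx=3.6,fy=3.6,interpolation=2))
p=cv2.imread("pics/side0.png")[180:330,300:500];cv2.imwrite("pics/sidec.png",cv2.resize(p,None,fx=4,fy=4,interpolation=2))
```

```text
(no output)
```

View pics/topc.png

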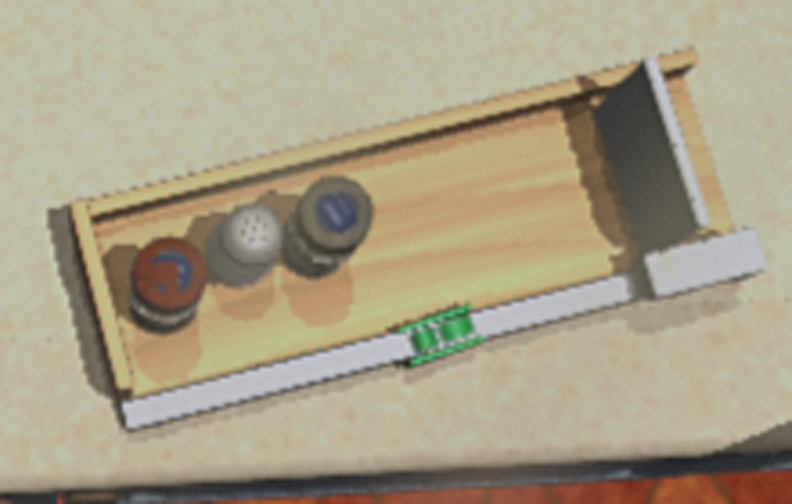

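View pics/sidec.png

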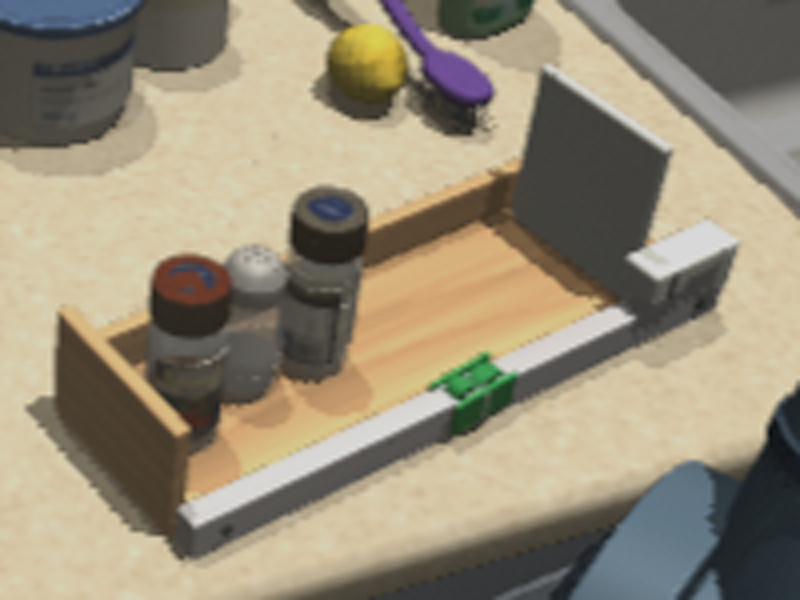

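The things that look like the clip in the top picture are the green clip on the rail at (422,272), a loose blue one at (283,236) and a loose grey one at (275,279). I choose the green one; the crop shows it on the white rail between the divider block and the jars. The divider plate stands at (485,225) and its block at (495,253). The jars and shaker are at (345,257), (370,245) and (392,240), and the mug at (175,275). Next I measure the geometry.

```bash
cat > h.py <<'E'
import cv2, numpy as np
from scipy.spatial.transform import Rotation as R
from rig import optics
def cam(c):
    i=optics.camera_info(c);K=np.array([[i["fx"],0,i["cx"]],[0,i["fy"],i["cy"]],[0,0,1]]);return K,i["D"],R.from_rotvec(i["orientation"]).as_matrix(),np.array(i["eye"])
def rays(c,uv):
    K,D,r,e=cam(c);n=cv2.undistortPoints(np.asarray(uv,float).reshape(-1,1,2),K,D)[:,0]
    return e,np.c_[n,np.ones(len(n))]@r.T
def onz(c,uv,z):
    e,d=rays(c,uv);return e+d*((z-e[2])/d[:,2])[:,None]
def cloud(c,d):
    v,u=np.mgrid[0:480,0:640];e,r=rays(c,np.c_[u.ravel(),v.ravel()])
    return (e+r*d.reshape(-1,1)).reshape(480,640,3)
def proj(c,P):
    K,D,r,e=cam(c);return cv2.projectPoints((np.asarray(P,float).reshape(-1,3)-e)@r,np.zeros(3),np.zeros(3),K,D)[0][:,0]
E
python3 - <<'E'
from h import *
for c in ("top","side"):
    p=cv2.imread(f"pics/{c}0.png");d=np.load(f"{c}0.npy");P=cloud(c,d)
    hsv=cv2.cvtColor(p,cv2.COLOR_BGR2HSV)
    g=(cv2.inRange(hsv,(50,120,60),(75,255,255))>0)
    roi=np.zeros_like(g)
    if c=="top": roi[255:290,405:440]=1
    else: roi[260:295,400:440]=1
    g&=roi; q=P[g]; print(c,"green",g.sum(),q.mean(0),np.median(q,0),q.min(0),q.max(0))
    # rail top
    h=P[...,2]; 
    rr=np.zeros_like(g)
    if c=="top": rr[240:310,325:520]=1
    else: rr[230:325,340:490]=1
    w=(hsv[...,1]<40)&(hsv[...,2]>120)&rr&(abs(h-.026)<.006)
    q=P[w]; print("rail",w.sum(),q.mean(0))
    m=q[:,:2].mean(0); u,s,vt=np.linalg.svd(q[:,:2]-m); print(m,vt[0],np.arctan2(-vt[0,0]*np.sign(vt[0,1]),abs(vt[0,1])),s)
    # plate: high points
    pr=np.zeros_like(g)
    if c=="top": pr[190:255,450:515]=1
    else: pr[195:260,420:485]=1
    t=pr&(h>.06)&(h<.14); q=P[t]; print("plate",t.sum(),q.min(0),q.max(0))
    t=pr&(h>.115)&(h<.135); q=P[t];m=q[:,:2].mean(0);u,s,vt=np.linalg.svd(q[:,:2]-m,full_matrices=False); print("top edge",t.sum(),q.mean(0),vt[0], (q[:,:2]-m)@vt[0].T@np.array(1) if 0 else [((q[:,:2]-m)@vt[0]).min(),((q[:,:2]-m)@vt[0]).max()])
E
```

```text
top green 95 [ 0.39790779 -0.1947166   0.02963341] [ 0.39839469 -0.19691706  0.02958546] [ 0.3820951  -0.21455982  0.02501796] [ 0.41229511 -0.1723003   0.03447493]
rail 988 [ 0.38923218 -0.15374306  0.02543503]
[ 0.38923218 -0.15374306] [ 0.19370655 -0.98105951] 0.19493886084643386 [2.89949928 0.14411328]
plate 725 [ 0.42165641 -0.36061651  0.06001919] [ 0.53017494 -0.29868386  0.12862963]
top edge 258 [ 0.48249283 -0.31124113  0.12273826] [-0.98173632 -0.19024666] [np.float64(-0.04849146126980628), np.float64(0.04875926317571429)]
side green 122 [ 0.39568598 -0.19249149  0.02859774] [ 0.39434758 -0.19404841  0.03018191] [ 0.38253368 -0.21433569  0.01011949] [ 0.41286293 -0.16793945  0.03586581]
rail 682 [ 0.38797541 -0.13886123  0.02774367]
[ 0.38797541 -0.13886123] [ 0.19722845 -0.98035756] 0.1985300323449884 [2.38235815 0.12126688]
plate 984 [ 0.41266568 -0.36779223  0.06000054] [ 0.53469018 -0.29504802  0.12928825]
top edge 231 [ 0.48210687 -0.3076657   0.122515  ] [-0.97987269 -0.19962344] [np.float64(-0.05099808436838984), np.float64(0.046875738147498715)]
```

```bash
cat >> h.py <<'E'
YAW=0.1965
X=np.array([np.cos(YAW),np.sin(YAW),0]);Y=np.array([-np.sin(YAW),np.cos(YAW),0]);Z=np.array([0,0,1.])
def rot(s): return R.from_matrix(np.c_[s*X,np.cross(-Z,s*X),-Z]).as_rotvec()
E
python3 - <<'E'
from h import *
from rig import solver,monitor
for c,box in (("top",(255,290,405,440)),("side",(260,295,400,440))):
    p=cv2.imread(f"pics/{c}0.png");d=np.load(f"{c}0.npy");P=cloud(c,d)
    a,b,e,f=box
    g=cv2.inRange(cv2.cvtColor(p,cv2.COLOR_BGR2HSV),(50,120,60),(75,255,255))>0
    v,u=np.nonzero(g[a:b,e:f]);q=onz(c,np.c_[u+e,v+a],.03)
    q2=P[v+a,u+e]
    print(c,"clip x,y plane:",[(np.percentile(q@k,2),np.percentile(q@k,98)) for k in (X,Y)],"depth",[(np.percentile(q2@k,2),np.percentile(q2@k,98)) for k in (X,Y)])
    pr=np.zeros_like(g)
    if c=="top": pr[190:255,450:515]=1
    else: pr[195:260,420:485]=1
    t=pr&(abs(P[...,2]-.123)<.006); print("plate top x,y",[np.percentile(P[t]@k,[2,50,98]) for k in (X,Y)])
    t=pr&(P[...,2]>.07)&(P[...,2]<.115); print("plate face y",np.percentile(P[t]@Y,[5,25,50,75,95]))
    t=(P[...,2]>.09)&(P[...,2]<.13)
    t[:, :325]=0; t[:,410:]=0; t[:220]=0; t[290:]=0
    print("jar top y max/min",np.percentile(P[t]@Y,[1,99]),np.percentile(P[t]@X,[1,99])) if t.any() else 0
o=monitor.get_obs();print(o["joints"])
for s in (1,-1):
  for pl in (-.44,-.40,-.34,-.28):
    pos=.4165*X+pl*Y+.09*Z; print(s,pl,pos,solver.inverse_kinematics(pos,rot(s)))
E
```

```text
top clip x,y plane: [(np.float64(0.3402140401741169), np.float64(0.36309352082061)), (np.float64(-0.2859635437015006), np.float64(-0.24900732982483859))] depth [(np.float64(0.34013799730581007), np.float64(0.3631722269776956)), (np.float64(-0.28646499036335715), np.float64(-0.24884091892340676))]
plate top x,y [array([0.36548364, 0.41188174, 0.45781691]), array([-0.40480593, -0.39933299, -0.39599632])]
plate face y [-0.39837207 -0.39756967 -0.39707121 -0.39658653 -0.39595713]
jar top y max/min [-0.22966939 -0.09869794] [0.39224898 0.43984962]
side clip x,y plane: [(np.float64(0.3326531608759421), np.float64(0.3638778957900758)), (np.float64(-0.28334917569783546), np.float64(-0.24174944844673704))] depth [(np.float64(0.3414639713503068), np.float64(0.3641364272059855)), (np.float64(-0.2853231598804915), np.float64(-0.24690930361933766))]
plate top x,y [array([0.36792496, 0.41033631, 0.46137236]), array([-0.40118616, -0.39551814, -0.39288034])]
plate face y [-0.39764437 -0.39593421 -0.39505328 -0.39404866 -0.39294893]
jar top y max/min [-0.22646217 -0.09495546] [0.39343388 0.43869   ]

[... 480 characters left out ...]
499]
1 -0.28 [ 0.46315145 -0.19329508  0.09      ] [ 0.70482841  0.32667136 -0.44026677  2.04411115  0.1901126   0.80915565
  0.34961563]
-1 -0.44 [ 0.49438951 -0.35021602  0.09      ] [ 0.41023162  0.46243555  0.16999209  1.82123649 -0.09923229  0.86612686
 -2.31802892]
-1 -0.4 [ 0.48657999 -0.31098579  0.09      ] [ 0.38418333  0.41501011  0.13530137  1.88999437 -0.07301831  0.84129129
 -2.38825593]
-1 -0.34 [ 0.47486572 -0.25214043  0.09      ] [ 0.34650293  0.34944008  0.07480657  1.98281228 -0.03531702  0.81055174
 -2.50394653]
-1 -0.28 [ 0.46315145 -0.19329508  0.09      ] [ 3.14646670e-01  2.91686910e-01 -1.74898642e-03  2.06256747e+00
  7.09906356e-04  7.87338825e-01 -2.63262210e+00]
```

Run:
```python
from h import *
from rig import arm,effector,monitor
effector.move_gripper(0.0)
at=lambda y,z=.092:.412*X+y*Y+z*Z
arm.move_pose(at(-.45,.2),rot(1))
arm.line_to(at(-.45),rate=.15)
o=monitor.get_obs();print(o["t"],o["eef_pos"]@X,o["eef_pos"]@Y,o["eef_pos"][2],o["force"],o["width"])
p,d=optics.read_camera("top");cv2.imwrite("pics/top1.png",cv2.resize(p[150:320,300:560],None,fx=3,fy=3))
p,d=optics.read_camera("side");cv2.imwrite("pics/side1.png",cv2.resize(p[150:330,300:520],None,fx=3,fy=3))
```

```text
3.3417 0.41254306225121096 -0.4508883232793371 0.09291235838953024 [1.082488   0.17697208 0.05834251] -0.00022992336582308107
```

View pics/top1.png

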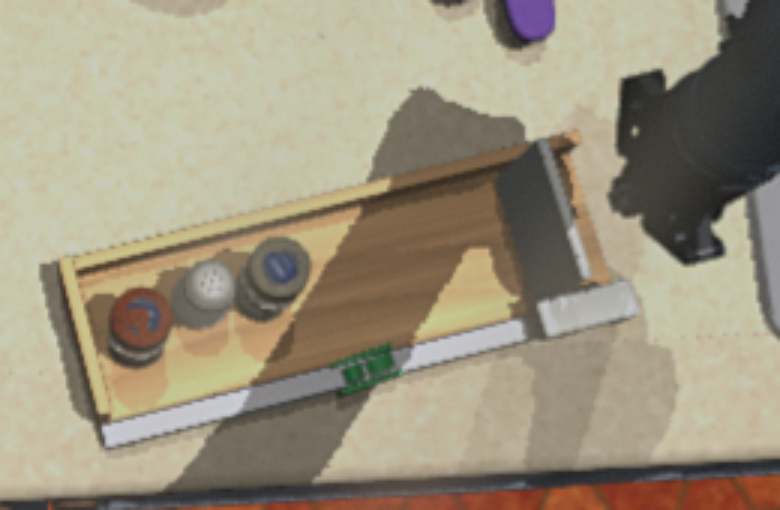

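View pics/side1.png

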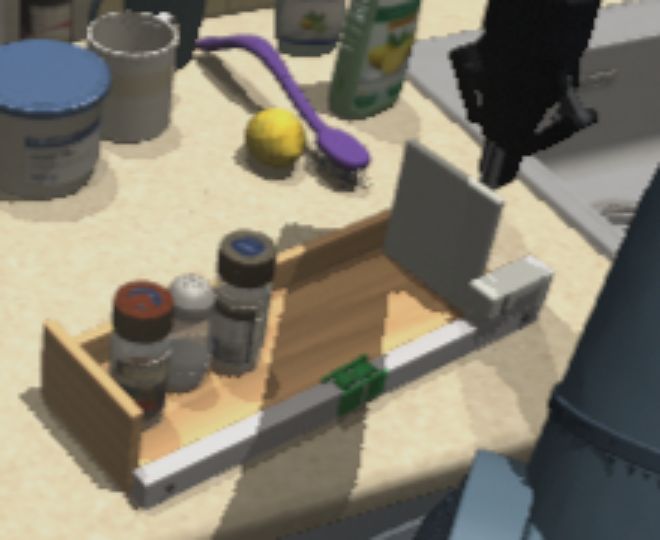

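The hand is behind the plate (top crop about (640,190)) and clear of everything. Now I push in steps and log the force along the rail.

```bash
cat >> h.py <<'E'
def at(y,z=.092): return .412*X+y*Y+z*Z
def st(tag=""):
    from rig import monitor
    o=monitor.get_obs();print(tag,round(o["t"],2),"x %.4f y %.4f z %.4f"%(o["eef_pos"]@X,o["eef_pos"]@Y,o["eef_pos"][2]),"F x %.2f y %.2f z %.2f"%(o["force"]@X,o["force"]@Y,o["force"][2]));return o["force"]@Y
E
python3 - <<'E'
from h import *
from rig import arm
st()
for y in (-.43,-.42,-.415,-.41,-.40,-.38,-.36,-.34):
    r=arm.line_to(at(y),rate=.04,force_limit=12); st((y,r))
p,d=optics.read_camera("top");np.save("top2.npy",d);cv2.imwrite("pics/top2.png",p)
cv2.imwrite("pics/top2c.png",cv2.resize(p[150:320,300:560],None,fx=3,fy=3))
E
```

```text
3.44 x 0.4130 y -0.4511 z 0.0936 F x -0.64 y 0.10 z -0.08
(-0.43, False) 4.09 x 0.4121 y -0.4299 z 0.0920 F x -0.77 y -0.63 z 0.54
(-0.42, False) 4.49 x 0.4121 y -0.4196 z 0.0920 F x -0.16 y 0.68 z -0.22
(-0.415, False) 4.77 x 0.4121 y -0.4147 z 0.0920 F x -0.38 y -0.12 z 0.20
(-0.41, False) 5.04 x 0.4120 y -0.4095 z 0.0920 F x 0.23 y 0.58 z -0.59
(-0.4, False) 5.44 x 0.4121 y -0.3991 z 0.0920 F x 0.59 y 0.53 z -1.11
(-0.38, False) 6.09 x 0.4121 y -0.3793 z 0.0920 F x 0.27 y 0.55 z -0.21
(-0.36, False) 6.74 x 0.4121 y -0.3594 z 0.0920 F x 0.57 y 0.15 z -0.25
(-0.34, False) 7.39 x 0.4121 y -0.3394 z 0.0920 F x -0.28 y 0.55 z -0.41
```

View pics/top2c.png

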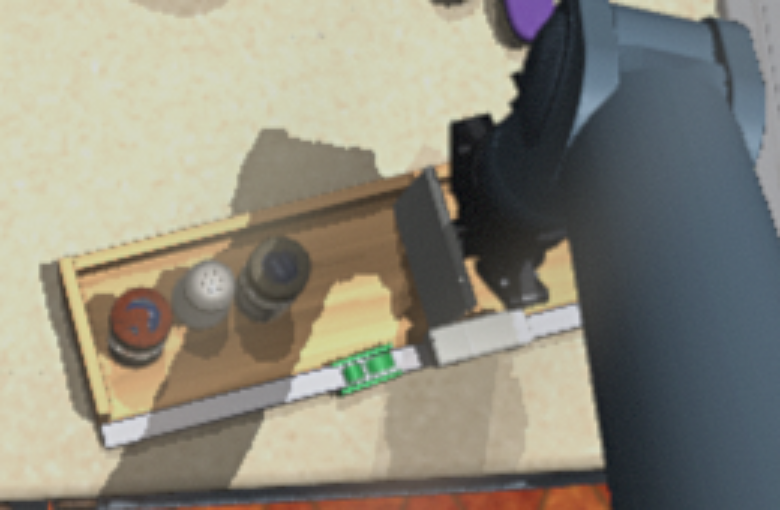

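The divider moves with the fingers: the plate is now at crop (437,245) and the clip at (370,370). I measure the remaining gap.

Run:
```python
from h import *
P=cloud("top",np.load("top2.npy"));pr=np.zeros((480,640),bool);pr[205:255,430:460]=1
x=P@X;y=P@Y
t=pr&(P[...,2]>.07)&(P[...,2]<.115)&(x>.37)&(x<.455)&(y<-.3)
print(t.sum(),np.percentile(y[t],[5,25,50,75,95]))
```

```text
272 [-0.32131594 -0.32069163 -0.320307   -0.3199604  -0.31941612]
```

Run:
```python
from h import *
from rig import arm
arm.line_to(at(-.312),rate=.03,force_limit=12); st()
y=-.312;peak=0
while y<-.2865:
    y+=.0015
    r=arm.line_to(at(y),rate=.015,force_limit=12); f=st((round(y,4),r)); peak=min(peak,f)
    if r or (peak<-3.5 and f>-1.5): break
print(peak)
p,d=optics.read_camera("top");np.save("top3.npy",d);cv2.imwrite("pics/top3.png",p)
cv2.imwrite("pics/top3c.png",cv2.resize(p[180:310,320:480],None,fx=4.5,fy=4.5,interpolation=2))
p,d=optics.read_camera("side");cv2.imwrite("pics/side3.png",cv2.resize(p[180:330,300:480],None,fx=4,fy=4,interpolation=2))
P=cloud("top",np.load("top3.npy"));pr=np.zeros((480,640),bool);pr[205:265,400:460]=1
x=P@X;y=P@Y
t=pr&(P[...,2]>.07)&(P[...,2]<.115)&(x>.37)&(x<.455)&(y<-.24)
print(t.sum(),np.percentile(y[t],[5,25,50,75,95]));st()
```

```text
8.53 x 0.4121 y -0.3117 z 0.0920 F x -0.00 y -0.08 z 0.09
(-0.3105, False) 8.78 x 0.4121 y -0.3105 z 0.0921 F x -0.34 y -0.21 z -0.41
(-0.309, False) 9.03 x 0.4121 y -0.3090 z 0.0921 F x -0.03 y -1.33 z 0.25
(-0.3075, False) 9.28 x 0.4121 y -0.3073 z 0.0921 F x -0.64 y -1.09 z 0.70
(-0.306, False) 9.53 x 0.4120 y -0.3057 z 0.0920 F x 0.36 y 0.30 z 0.85
(-0.3045, False) 9.78 x 0.4120 y -0.3043 z 0.0920 F x 0.76 y -0.72 z -0.38
(-0.303, False) 10.03 x 0.4121 y -0.3028 z 0.0920 F x -0.34 y -1.48 z 0.24
(-0.3015, False) 10.28 x 0.4120 y -0.3020 z 0.0920 F x 0.63 y -2.24 z -1.77
(-0.3, False) 10.53 x 0.4120 y -0.3015 z 0.0921 F x 0.36 y -4.51 z -3.33
(-0.2985, False) 10.78 x 0.4120 y -0.3007 z 0.0921 F x 1.86 y -5.58 z -3.76
(-0.297, False) 11.03 x 0.4120 y -0.2990 z 0.0921 F x 1.04 y -5.52 z -4.35
(-0.2955, False) 11.28 x 0.4120 y -0.2968 z 0.0921 F x 1.28 y -4.94 z -3.29
(-0.294, False) 11.53 x 0.4120 y -0.2937 z 0.0920 F x 0.49 y -2.25 z -1.79
(-0.2925, False) 11.78 x 0.4120 y -0.2915 z 0.0920 F x 0.41 y -1.87 z 0.59
(-0.291, False) 12.03 x 0.4119 y -0.2900 z 0.0919 F x 0.45 y 0.71 z 0.83
-5.577606043401919
229 [-0.27284182 -0.2722591  -0.27194974 -0.27164105 -0.27108468]
 12.12 x 0.4118 y -0.2900 z 0.0918 F x 0.22 y 1.13 z 0.60
```

The force peaked at 5.6 N and then fell to about zero. The plate is just past the crest, about 8 mm short, so it has not snapped yet. I go on in small steps and check with the camera.

Run:
```python
from h import *
from rig import arm
def plate():
    p,d=optics.read_camera("top");P=cloud("top",d);pr=np.zeros((480,640),bool);pr[205:265,390:460]=1
    x=P@X;y=P@Y
    t=pr&(P[...,2]>.07)&(P[...,2]<.115)&(x>.37)&(x<.455)&(y<-.24)
    return np.median(y[t]),p
y=-.291
while y<-.2842:
    y+=.001
    r=arm.line_to(at(y),rate=.015,force_limit=8); f=st((round(y,4),r)); q,p=plate(); print("   face %.4f  rel %.4f"%(q,q-.004+.2673))
    if r or q-.004+.2673>-.003: break
arm.wait(.2);print(plate()[0]);st()
cv2.imwrite("pics/top4c.png",cv2.resize(p[180:310,320:480],None,fx=4.5,fy=4.5,interpolation=2))
p,d=optics.read_camera("side");cv2.imwrite("pics/side4.png",cv2.resize(p[180:330,300:480],None,fx=4,fy=4,interpolation=2))
```

```text
(-0.29, False) 12.38 x 0.4118 y -0.2895 z 0.0918 F x -0.90 y -0.41 z 0.31
   face -0.2714  rel -0.0081
(-0.289, False) 12.68 x 0.4119 y -0.2888 z 0.0920 F x 0.26 y 0.50 z -0.48
   face -0.2707  rel -0.0074
(-0.288, False) 12.97 x 0.4120 y -0.2878 z 0.0920 F x 0.55 y 0.86 z 0.36
   face -0.2636  rel -0.0003
-0.2635642335992735
 13.28 x 0.4120 y -0.2880 z 0.0920 F x 0.06 y 0.62 z -0.36
```

View pics/top4c.png

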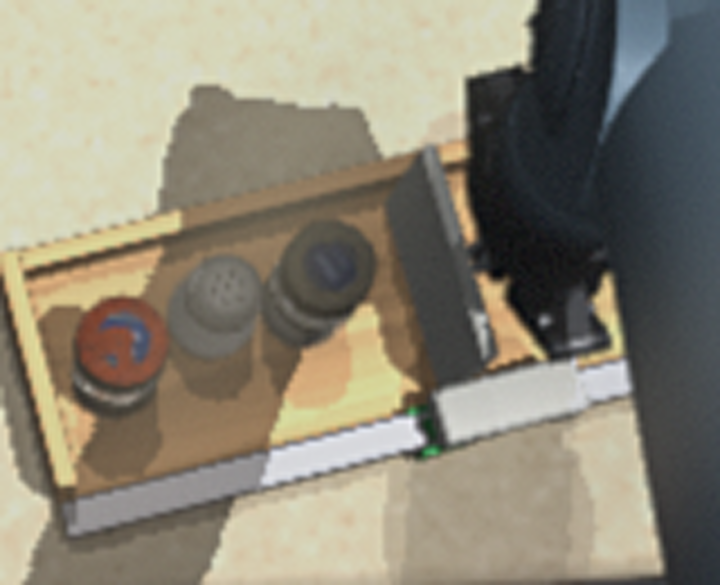

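View pics/side4.png

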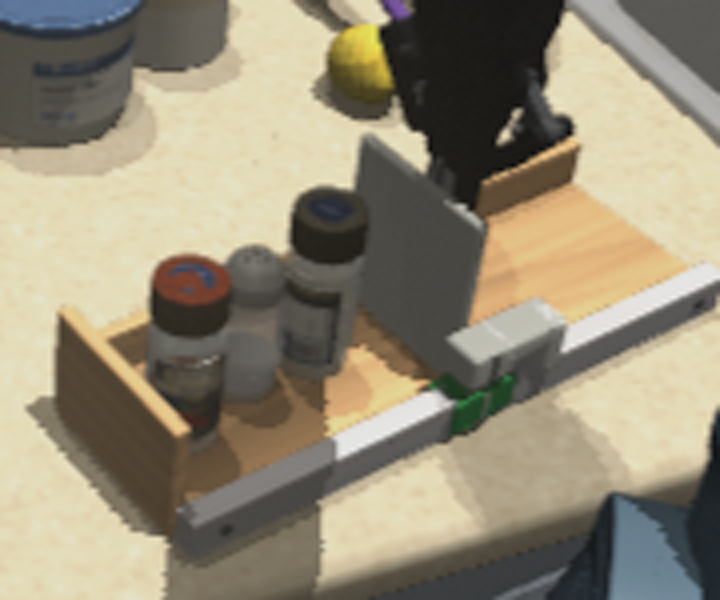

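The divider snapped forward 7 mm by itself to within 0.5 mm of the measured notch, leaving the fingers behind with a gap. The block covers the clip (side crop (510,340)). I retreat back along the rail, then up.

Run:
```python
from h import *
from rig import arm
arm.line_to(at(-.40),rate=.08);arm.line_to(at(-.44,.24),rate=.12)
arm.move_pose([.245,-.6,.25],rot(1)); st()
p,d=optics.read_camera("top");P=cloud("top",d);x=P@X;y=P@Y
pr=np.zeros((480,640),bool);pr[205:265,390:460]=1
t=pr&(P[...,2]>.07)&(P[...,2]<.115)&(x>.37)&(x<.455)&(y<-.24);print("rel",np.median(y[t])-.004+.2673)
a=cv2.imread("pics/top0.png");print("mug/jar diff",[np.abs(p[s].astype(int)-a[s]).mean() for s in (np.s_[240:305,145:210],np.s_[225:275,330:385])])
cv2.imwrite("pics/top5.png",p)
p,d=optics.read_camera("side");cv2.imwrite("pics/side5.png",cv2.resize(p[180:330,300:480],None,fx=4,fy=4,interpolation=2))
```

```text
17.62 x 0.1261 y -0.6354 z 0.2499 F x 0.19 y 0.70 z -0.09
rel -0.0002940334163860081
mug/jar diff [np.float64(1.2977514792899407), np.float64(1.3501818181818181)]
```

View pics/top5.png

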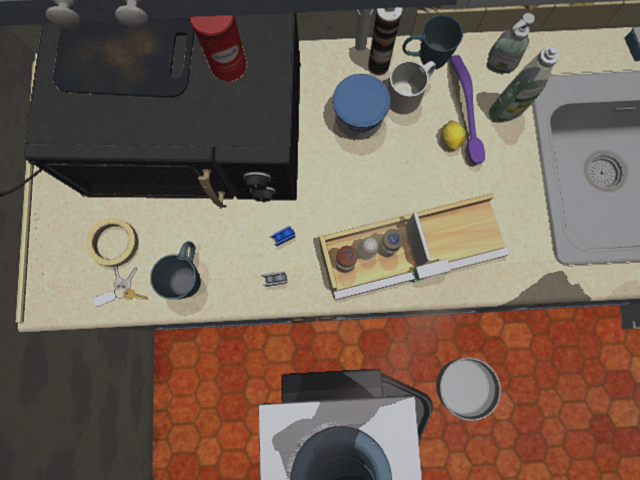

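View pics/side5.png

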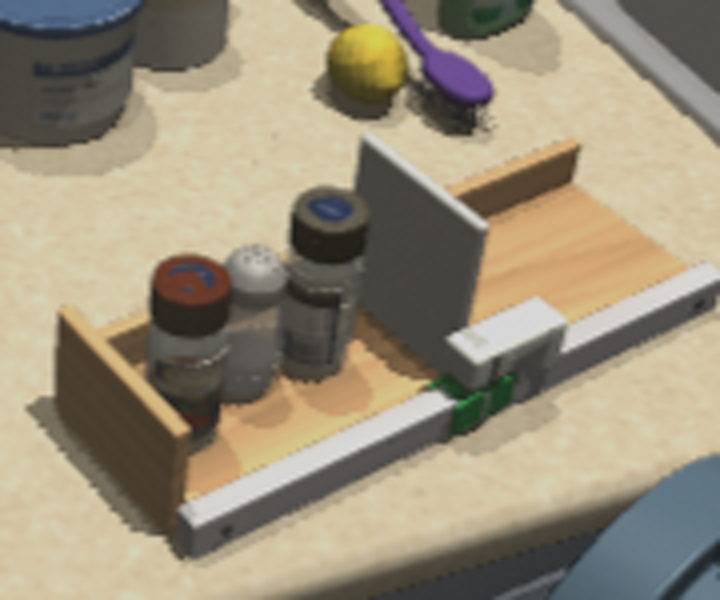

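The divider stands seated over the clip at (432,268). The jars at (345,257) and (392,240), the shaker at (370,245) and the mug at (175,275) are where they were. The hand is out of the picture and clear.

```bash
python3 -c "
from rig import workorder; workorder.close_job()"
```

```text
the job is handed in; nothing more can be done
```

I pushed the divider along its rail with the shut fingertips until its roller dropped into the green clip's notch. Then I moved the hand clear and handed the job in at about 18 s of the 42 s allowed.

- **Push:** The force rose on the first hump to 5.6 N, a little under the expected 6 to 8 N. It fell to about zero, and the divider then jumped forward 7 mm by itself, away from the fingers.
- **Step 1 contact:** While the divider was sliding freely, its friction of about 1 N was barely above the force noise. Contact there shows in the divider moving with the fingers from about 130 mm short of the notch, not in a clear force reading.
- **Seating:** After the hand had retreated, the top camera put the pointer 0.3 mm short of the notch. The calibration is only good to about 2 mm.
- **Other items:** The jars, salt shaker and mug look unmoved against the first picture, and the hand touches nothing.

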